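# Load the dry-block warmer with the reader's reagents

### The arm

A 6-joint arm with a two-finger parallel gripper is mounted at the origin on a cart in front of the work surface, level with it; the furniture and walls round the work are solid. World frame = base frame: x ahead of the robot, y to its left, z up, the work surface at z = 0. Lengths are in mm, angles in rad, forces in N, time in s.
With the tool pointing down it reaches from about 275 to 725 mm from the base axis. Payload 15.9 kg.
Tool frame: the origin (TCP) lies on the centre line of the jaws, within the pads' length; the fingertips stand 22 mm ahead of it and the grasp point (between the pads) lies 3 mm ahead of it (tips_ahead is the distance from the TCP to the fingertips, in mm); z points along the fingers, y is the line along which they close (so a half turn about z gives the same grasp; the last joint's range is limited). The gripper opens to 85 mm and grips with 20 to 120 N. Pads are 22 mm wide; open, the fingers measure 114 mm over their backs; the gripper's body (76 mm by 85 mm) begins 54 mm behind the grasp point. The pads swing forward as they close: fully open they stand 13 mm farther back than shut.
Start: joints at [1.206, 0.213, -0.034, 1.323, 0, 1.571], TCP at [178.374, 467.085, 253.306] pointing down, gripper open.
Joint ranges: [-2.98, 2.98], [-0.74, 1.72], [-1.14, 1.35], [-2.1, 2.04], [-1.57, 1.44], [-3.14, 3.14]. Speed limits (rad/s): [1.89, 1.89, 2.39, 2.57, 3.14, 3.14].

### API

Orientations are given as a 3x3 rotation matrix whose columns are the frame's x, y, z axes.
In Python, from plant import * gives the robot as it stands.
- The arm moves only by the tool drive_tool, never from a script. Its argument "targets" is a list that holds one entry, the list of rows, each a list of 4 numbers: the shift along the tool's x, y, z in mm, then the turn about the tool's z in degrees. A call has exactly 5 rows; each row is the pose to reach, as a shift and turn from the pose commanded when the call began, along the tool's axes at that moment; what a row does not reach only later rows make up. A row lasts 1/12 s, in which the tool goes at most 41.7 mm and 7.16 degrees, less where a joint would pass 70% of its speed; a pose out of reach is approached as far as the arm can. A call with a gripper value outside its range is refused whole. "fingers" is the finger opening in mm, from 0 to 85.4, set as the call begins (left out, the last holds). The fingers move at their own pace and stop on an object; the grip force is fixed at half the most. Time passes only in rows, so rows that repeat a pose let the fingers close, or fill a call up. It gives the time, the measured TCP pose, the force, the opening and the grip force at its end, in the units of the state.
- get_state(): the state, without advancing time (a new reading comes with each control period).
- grab_frame(name): name is "scene" or "top" or "wrist"; returns a dict with "image" (384x512x3 uint8, blue, green, red), "fx", "fy", "cx", "cy" (pixels), "R" (3x3) and "t" (3): a world point X has camera coordinates R X + t; the wrist camera has in their place "T_tool_cam" (4x4, takes a point from camera to tool coordinates, whose origin is the TCP and whose axes are the flange's). Camera axes: x right, y down, z forward; pixel columns grow to the right and rows downward; lengths in mm; the calibration is good to about 2 mm. A picture is of the moment at which its call begins: read the wrist's pose just before it. There is no depth.
- finish_job(): hands the job in; it is judged then, once.
The state is a dict: "time_s": time; "joint_positions": joint angles; "qvel": joint speeds; "joint_torque": joint torques, N m; "position": TCP position; "ee_rot": TCP orientation; "ft_force": force on the tool from outside, world axes, zero at the start; "moment": the same for the moment, N m; "width": opening from 0.0 (shut) to 1.0 (fully open); "grasp_force": force on a finger pad.
Only numpy, scipy, OpenCV 4.12 (cv2) and the standard library are available. Lean on these libraries where they do the work, as an engineer would, in place of code of your own. Each camera call takes 0.05 s, during which the arm holds its last target. There are 200 camera calls.

### The job

Load the dry-block warmer so that the reagents can warm up before calibration: stand each container fully home in the block made for it, the large amber bottle in the bare-metal block with the wide bore, the small amber bottle in the bare-metal block with the medium bore, the red-capped vial in the red block and the blue-capped vial in the blue block. Somebody left the blue-capped vial in the red block, so it has to be moved over before the red one can go in. Keep every container upright all the time, and leave all four standing free in their blocks.

Things in the scene. Friction and masses are not known exactly. Their poses are not given: they have to be found in the camera images.
- amber_large: large amber bottle, black cap, label with an orange band, 48 mm diameter, 98 mm tall, 0.1 to 0.2 kg; origin at the centre of its underside, z up along its axis. Grasp it round the body from above, in its upper half so that the palm stays clear of the cap. Starts free-standing on the mat somewhere in front of or beside the warmer
- amber_small: small amber bottle, black cap, label with a blue band, 40 mm diameter, 82 mm tall, 0.08 to 0.14 kg; origin at the centre of its underside, z up along its axis. Grasp it round the body from above, in its upper half so that the palm stays clear of the cap. Starts free-standing on the mat somewhere in front of or beside the warmer
- red_vial: vial with a red cap and red label band, 26 mm diameter, 62 mm tall, about 0.02 kg; origin at the centre of its underside, z up along its axis. Grasp it round the body from above, in its upper half so that the palm stays clear of the cap. Starts free-standing on the mat somewhere in front of or beside the warmer
- blue_vial: vial with a blue cap and blue label band, 26 mm diameter, 62 mm tall, about 0.02 kg; origin at the centre of its underside, z up along its axis. It starts standing in the bore of the red block, its upper 32 mm above the block's top: grasp it there, from above
- block_wide: bare aluminium block, 80 x 87 x 45 mm, fixed in the warmer; origin at the centre of its underside, z up, y along the row of blocks. One vertical round bore on its z axis, 30 mm deep with a 4 mm chamfer: bore floor 15 mm, block top 45 mm above the origin. Bore diameter 57 mm, the widest of the four: for the large amber bottle
- block_medium: bare aluminium block, 80 x 87 x 45 mm, fixed in the warmer; origin at the centre of its underside, z up, y along the row of blocks. One vertical round bore on its z axis, 30 mm deep with a 4 mm chamfer: bore floor 15 mm, block top 45 mm above the origin. Bore diameter 47 mm: for the small amber bottle (the large one does not go in)
- block_red: red anodised block, 80 x 87 x 45 mm, fixed in the warmer; origin at the centre of its underside, z up, y along the row of blocks. One vertical round bore on its z axis, 30 mm deep with a 4 mm chamfer: bore floor 15 mm, block top 45 mm above the origin. Bore diameter 34 mm: for the red-capped vial
- block_blue: blue anodised block, 80 x 87 x 45 mm, fixed in the warmer; origin at the centre of its underside, z up, y along the row of blocks. One vertical round bore on its z axis, 30 mm deep with a 4 mm chamfer: bore floor 15 mm, block top 45 mm above the origin. Bore diameter 34 mm: for the blue-capped vial
- warmer: dry-block warmer, a fixed white housing 384 mm long (its y) with the four blocks in one row along y, 91 mm apart, in any order; origin on the mat under the row's centre; x points to its back. Its rim is 55 mm and the blocks' tops are 60 mm above the mat. It reaches 52 mm behind and 85 mm in front of the row's centre line (the front 33 mm is a sloping control panel)

How it is judged (in metres and radians):
At the end, for the whole second after the job is handed in: each of the four containers stands in its own block: within 10 mm of the bore's axis, its underside on the bore's floor to 4 mm, upright to 0.12 rad, at rest (horizontal distance between amber_large and block_wide below 0.01 m and z of amber_large in the frame of block_wide between 0.01 and 0.019 m and angle between each of amber_large, amber_small, red_vial, blue_vial's own z axis and vertical below 0.12 rad and linear speed of each of amber_large, amber_small, red_vial, blue_vial below 0.02 m/s and horizontal distance between amber_small and block_medium below 0.01 m and z of amber_small in the frame of block_medium between 0.01 and 0.019 m and horizontal distance between red_vial and block_red below 0.01 m and z of red_vial in the frame of block_red between 0.01 and 0.019 m and horizontal distance between blue_vial and block_blue below 0.01 m and z of blue_vial in the frame of block_blue between 0.01 and 0.019 m); the robot touches nothing.
It fails at once if a container is tipped by more than 0.6 rad (34 degrees) (angle between any of amber_large, amber_small, red_vial, blue_vial's own z axis and vertical above 0.6 rad).
It also fails if it takes over 96 s, if anything falls off the work surface, if the arm or the gripper's body presses on something with over 40 N, if the wrist force passes 120 N, or if a joint passes its speed limit or range.

## Working session

There is one attempt and no reset: what is moved stays moved. The work goes in short steps, Python scripts to look and compute and a tool call to move; the robot and the scene stay as the last step left them, time stands still between calls to the robot, and variables do not carry over. Pictures are saved under pics/ and viewed, at most 16 in all, crops included, and the job is handed in when it is done.

Besides the shell and the picture viewer there is one more tool, called after "Emit:" by a JSON object that holds its "api" and its "payload". drive_tool: Moves the arm, as the interface text tells. Its arguments: {"type":"object","properties":{"targets":{"type":"array","items":{"type":"array","items":{"type":"array","items":{"type":"number"}}}},"fingers":{"type":"number"}},"required":["targets"]}

```bash
mkdir -p pics; ls
python3 - <<'E'
from plant import *
import cv2,numpy as np
s=get_state();print(s['time_s'],s['position'],np.round(s['ee_rot'],3).tolist(),s['width'])
for n in('scene','top'):
    f=grab_frame(n);cv2.imwrite(f'pics/{n}0.png',f['image']);print(n,f['fx'],f['cx'],f['cy'],np.round(f['R'],4).tolist(),f['t'])
E
```

```text
pics
0.0 [178.26665673 466.81583067 252.82680714] [[-0.934, 0.357, -0.0], [0.357, 0.934, -0.001], [0.0, -0.001, -1.0]] 0.9978935213947128
scene 356.16509353781447 257.3307616144843 190.7954760439044 [[0.7087, -0.7054, 0.0098], [-0.2689, -0.283, -0.9206], [0.6523, 0.6498, -0.3903]] [-398.25730726  196.07404021  624.41662082]
top 411.03951796623414 261.52844656475474 190.47952847078162 [[-0.0029, -0.9999, -0.0099], [-0.9974, 0.0036, -0.0713], [0.0714, 0.0096, -0.9974]] [ -20.23564809  528.1806077  1208.99075204]
```

View pics/top0.png

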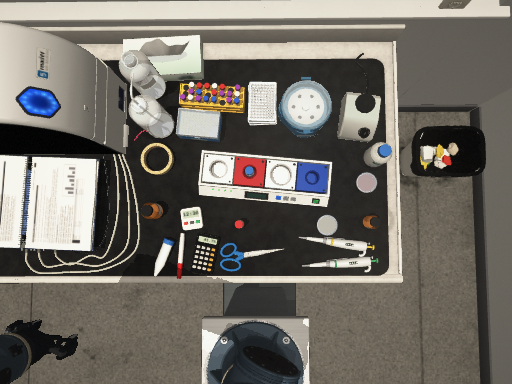

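View pics/scene0.png

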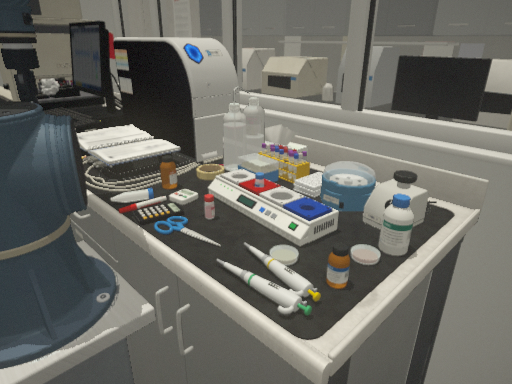

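Run:
```python
import cv2,numpy as np
t=cv2.imread('pics/top0.png');s=cv2.imread('pics/scene0.png')
a=cv2.resize(t[145:240,135:390],None,fx=3,fy=3,interpolation=cv2.INTER_CUBIC)
b=np.hstack([cv2.resize(c,(255,300),interpolation=cv2.INTER_CUBIC) for c in (s[150:200,150:193],s[190:225,195:225],s[240:295,315:362])])
cv2.imwrite('pics/crop0.png',np.vstack([a,b]))
```

```text
(no output)
```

View pics/crop0.png

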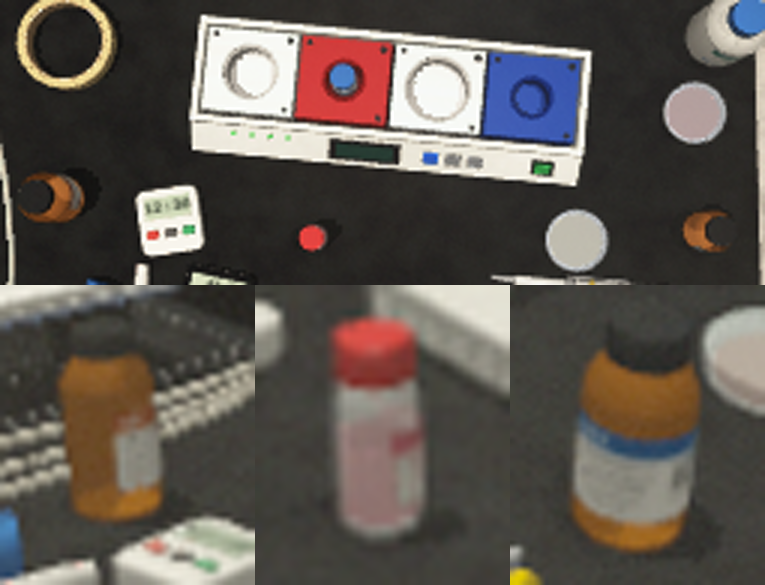

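```bash
cat > h.py <<'E'
from plant import *
import cv2,numpy as np
def topray(f,u,v,z):
    R=np.array(f['R']);c=-R.T@f['t'];d=R.T@[(u-f['cx'])/f['fx'],(v-f['cy'])/f['fy'],1]
    return c+d*(z-c[2])/d[2]
def wristpose():
    s=get_state();f=grab_frame('wrist');T=np.eye(4);T[:3,:3]=s['ee_rot'];T[:3,3]=s['position']
    M=T@f['T_tool_cam'];R=M[:3,:3].T;f['R']=R;f['t']=-R@M[:3,3];f['s']=s;return f
def proj(f,X):
    p=np.array(f['R'])@X+f['t'];return p[0]/p[2]*f['fx']+f['cx'],p[1]/p[2]*f['fy']+f['cy']
def cen(m):
    n,l,st,c=cv2.connectedComponentsWithStats(m.astype(np.uint8));i=1+np.argmax(st[1:,4]);return c[i],st[i],l==i
E
python3 - <<'E'
from h import *
f=grab_frame('top');f2=grab_frame('scene')
hsv=cv2.cvtColor(f['image'],cv2.COLOR_BGR2HSV)
H,S,V=[hsv[...,i].astype(int) for i in range(3)]
roi=np.zeros(H.shape,bool);roi[150:205,195:335]=1
red=((H<8)|(H>172))&(S>140)&(V>80)
blue=(H>105)&(H<130)&(S>120)&(V>60)
for n,m,x0 in(('red',red,(230,270)),('blue',blue,(290,335))):
    r=roi.copy();r[:,:x0[0]]=0;r[:,x0[1]:]=0
    c,st,l=cen(m&r);h=cv2.convexHull(np.argwhere(l)[:,::-1].astype(np.int32));q=cv2.minAreaRect(h)
    print(n,c,q,topray(f,*q[0],60))
r=np.zeros_like(roi);r[215:235,230:250]=1;c,st,_=cen(red&r);print('redcap',c,st[2:],topray(f,*c,60))
for n,p,z in(('large',(147,210.7),97),('small',(375,222.3),81),('med',(219,169.3),60),('wide',(280.7,175.3),60),('blueb',(312,177.3),60)):print(n,topray(f,*p,z))
print('cam t',f['t'],'wristT',np.round(grab_frame('wrist')['T_tool_cam'],3).tolist())
E
```

```text
red [249.27853261 171.66847826] ((249.2595672607422, 171.52471923828125), (30.196699142456055, 27.731660842895508), 5.440331935882568) [580.33790277  13.00518372  60.        ]
blue [311.55819477 177.40380048] ((311.5483093261719, 177.42071533203125), (30.39464569091797, 28.152420043945312), 4.763641834259033) [ 562.46213756 -167.02136506   60.        ]
redcap [238.21818182 223.87272727] [ 9  9 55] [429.27899479  44.84182474  60.        ]
large [467.04148275 297.4384754   97.        ]
small [ 432.79014579 -341.395942     81.        ]
med [587.18808807 100.78254564  60.        ]
wide [568.97943848 -77.96307242  60.        ]
blueb [ 562.80744651 -168.32906477   60.        ]
cam t [ -20.23564809  528.1806077  1208.99075204] wristT [[0.001, -0.961, -0.276, 69.822], [1.0, 0.001, -0.0, 0.126], [0.0, -0.276, 0.961, -120.926], [0.0, 0.0, 0.0, 1.0]]
```

Emit:
{"api": "drive_tool", "payload": {"targets": [[[-35,-19,0,-5],[-70,-37,0,-10],[-105,-56,0,-15],[-140,-75,0,-15],[-177,-93,0,-15]]], "fingers": 85}}

```text
time_s: 0.67
position: [311.1, 315.5, 253.4]
ee_rot: [[-0.995, 0.101, 0.0], [0.101, 0.995, 0.0], [-0.0, 0.0, -1.0]]
ft_force: [1.1, 1.1, 0.5]
width: 0.998
grasp_force: 0.0
```

Emit:
{"api": "drive_tool", "payload": {"targets": [[[-30,-27,5,0],[-60,-55,10,0],[-90,-82,15,0],[-120,-110,20,0],[-148,-137,25,0]]]}}

```text
time_s: 1.08
position: [444.8, 163.6, 228.2]
ee_rot: [[-0.995, 0.103, 0.0], [0.103, 0.995, 0.0], [-0.0, 0.0, -1.0]]
ft_force: [0.4, 0.8, 0.1]
width: 0.999
grasp_force: 0.0
```

Emit:
{"api": "drive_tool", "payload": {"targets": [[[-30,-27,5,0],[-60,-55,10,0],[-90,-82,15,0],[-120,-110,20,0],[-148,-137,25,0]]]}}

```text
time_s: 1.5
position: [577.9, 12.0, 202.9]
ee_rot: [[-0.995, 0.103, 0.0], [0.103, 0.995, -0.0], [-0.0, -0.0, -1.0]]
ft_force: [0.7, 0.5, 0.9]
width: 0.994
grasp_force: 0.0
```

```bash
cat >> h.py <<'E'
def look(name,z=None):
    f=wristpose();cv2.imwrite(f'pics/{name}.png',f['image']);s=f['s']
    print('t',s['time_s'],'pos',np.round(s['position'],1),'R',np.round(s['ee_rot'],3).tolist(),'F',np.round(s['ft_force'],1),'w',s['width'],'g',s['grasp_force']);return f
def go(x,y,z,yaw=None):
    s=get_state();R=np.array(s['ee_rot']);d=R.T@(np.array([x,y,z])-s['position'])
    a=np.degrees(np.arctan2(R[1,1],R[0,1]));print('shift',np.round(d,1),'yaw now',round(a,1),'turn',None if yaw is None else round(a-yaw,1),'t',round(s['time_s'],2))
E
python3 - <<'E'
from h import *
f=look('w1')
for n,p in (('blue vial',(580.3,13,92)),('red bore',(580.3,13,60)),('blueb',(562.5,-167,60)),('wide',(569,-78,60))):print(n,proj(f,np.array(p)))
E
```

```text
t 1.5 pos [577.9  12.  202.9] R [[-0.995, 0.103, 0.0], [0.103, 0.995, -0.0], [-0.0, -0.0, -1.0]] F [0.7 0.5 0.9] w 0.9942369545388852 g 0.0
blue vial (np.float64(259.2795654824744), np.float64(197.83827260386997))
red bore (np.float64(259.12941289736426), np.float64(187.60905004553422))
blueb (np.float64(64.56444091590691), np.float64(188.38366940204702))
wide (np.float64(160.24223909182325), np.float64(185.61979065837946))
```

View pics/w1.png

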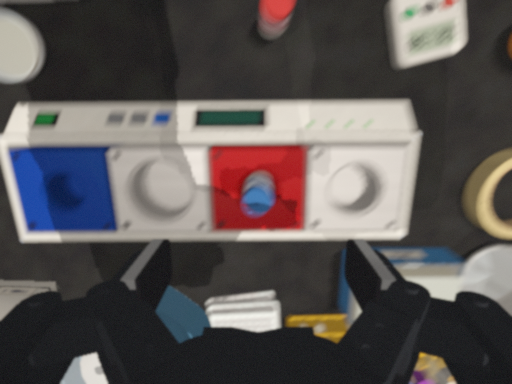

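```bash
cat >> h.py <<'E'
def masks(im):
    hsv=cv2.cvtColor(im,cv2.COLOR_BGR2HSV).astype(int);H,S,V=hsv[...,0],hsv[...,1],hsv[...,2]
    return ((H<8)|(H>172))&(S>140)&(V>80),(H>100)&(H<130)&(S>120)&(V>60),hsv
def rect(m):
    c,st,l=cen(m);return cv2.minAreaRect(cv2.convexHull(np.argwhere(l)[:,::-1].astype(np.int32)))
E
python3 - <<'E'
from h import *
f=look('w1b');r,b,hsv=masks(f['image'])
k=np.zeros_like(r);k[120:260]=1
B=b&k;B[:,130:]=0;R=r&k
rr,rb=rect(R),rect(B);pr,pb=topray(f,*rr[0],60),topray(f,*rb[0],60)
print(rr,rb,pr,pb,np.linalg.norm(pr-pb))
V=b&k;V[:,:220]=0;V[:,300:]=0;c,st,_=cen(V);print('cap',c,st,topray(f,*c,88),topray(f,st[0]+st[2]/2,st[1]+st[3]-st[2]/2,92))
# bores
for n,x0,x1 in(('wide',125,200),('med',320,380),('blue',40,95)):
    g=hsv[150:225,x0:x1,2].astype(np.uint8);cc=cv2.HoughCircles(cv2.GaussianBlur(g,(5,5),0),cv2.HOUGH_GRADIENT,1,50,param1=60,param2=12,minRadius=14,maxRadius=36)
    if cc is not None:
        for q in cc[0][:2]:print(n,q+[x0,150,0],topray(f,q[0]+x0,q[1]+150,60))
E
```

```text
t 1.55 pos [580.7   7.5 201.2] R [[-0.994, 0.106, -0.0], [0.106, 0.994, -0.002], [0.0, -0.002, -1.0]] F [-5.1 -6.6 -3.3] w 0.9963036239358698 g 0.0
((265.5, 180.5), (87.0, 97.0), 90.0) ((67.98224639892578, 182.22244262695312), (86.99160766601562, 108.92005157470703), 89.20427703857422) [576.43464819  14.779407    60.        ] [ 559.01176555 -165.93722691   60.        ] 181.55456097986487
cap [266.57692308 192.75801282] [253 179  28  28 624] [579.97532833  14.68552524  88.        ] [579.04307622  15.01721542  92.        ]
wide [167.5        181.5         29.89999962] [567.93938457 -74.76834302  60.        ]
med [364.5        184.5         29.20000076] [589.74666097 104.902402    60.        ]
blue [ 73.5        182.5         19.39999962] [ 559.80141116 -160.95890865   60.        ]
```

Emit:
{"api": "drive_tool", "payload": {"targets": [[[0,0,0,0],[0,0,0,0],[0,0,0,0],[0,0,0,0],[0,0,0,0]]]}}

```text
time_s: 2.02
position: [576.5, 14.9, 203.7]
ee_rot: [[-0.995, 0.102, 0.0], [0.102, 0.995, 0.0], [-0.0, 0.0, -1.0]]
ft_force: [0.1, 0.1, -1.0]
width: 0.998
grasp_force: 0.0
```

Run:
```python
from h import *
f=look('w2');r,b,hsv=masks(f['image'])
k=np.zeros_like(r);k[120:260]=1
B=b&k;B[:,130:]=0;R=r&k
rr,rb=rect(R),rect(B);pr,pb=topray(f,*rr[0],60),topray(f,*rb[0],60)
print(rr,rb,pr,pb,np.linalg.norm(pr-pb))
V=b&k;V[:,:220]=0;V[:,300:]=0;c,st,_=cen(V);print('cap',c,st,topray(f,*c,88),topray(f,st[0]+st[2]/2,st[1]+st[3]-st[2]/2,92))
for n,x0,x1 in(('wide',125,200),('med',320,400),('blue',40,95)):
    g=hsv[150:225,x0:x1,2].astype(np.uint8);cc=cv2.HoughCircles(cv2.GaussianBlur(g,(5,5),0),cv2.HOUGH_GRADIENT,1,50,param1=60,param2=12,minRadius=14,maxRadius=36)
    if cc is not None:
        for q in cc[0][:2]:print(n,q+[x0,150,0],topray(f,q[0]+x0,q[1]+150,60))
```

```text
t 2.0167 pos [576.5  14.9 203.7] R [[-0.995, 0.102, 0.0], [0.102, 0.995, 0.0], [-0.0, 0.0, -1.0]] F [ 0.1  0.1 -1. ] w 0.9981716884524368 g 0.0
((257.5, 185.0), (86.0, 95.0), 90.0) ((62.0, 186.5), (85.0, 108.0), 90.0) [576.51192706  14.64174708  60.        ] [ 559.59576341 -166.54815856   60.        ] 181.9778516733681
cap [257.66334992 197.75456053] [244 184  28  28 603] [580.21320276  14.44174168  88.        ] [579.21554975  14.82644217  92.        ]
wide [159.5 190.5  31. ] [572.56360751 -76.99853364  60.        ]
med [353.5        185.5         24.60000038] [585.99193011 103.39377643  60.        ]
blue [ 67.5        185.5         20.20000076] [ 559.17142632 -161.18612664   60.        ]
```

View pics/w2.png

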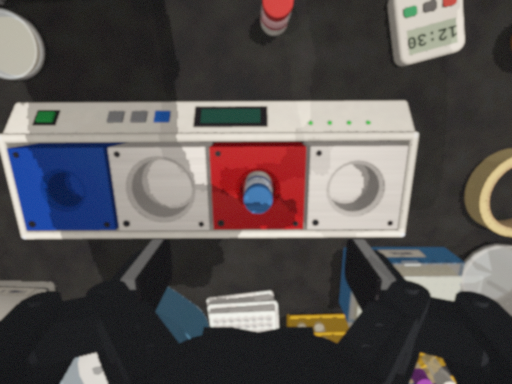

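Emit:
{"api": "drive_tool", "payload": {"targets": [[[-1,0,30,0],[-2,0,60,0],[-3,0,90,0],[-3,0,105,0],[-3,0,110,0]]]}}

```text
time_s: 2.48
position: [578.1, 14.1, 90.7]
ee_rot: [[-0.995, 0.102, -0.004], [0.102, 0.995, -0.0], [0.004, -0.0, -1.0]]
ft_force: [-0.4, -0.3, 0.5]
width: 0.999
grasp_force: 0.0
```

Emit:
{"api": "drive_tool", "payload": {"targets": [[[0,0,0,0],[0,0,0,0],[0,0,0,0],[0,0,0,0],[0,0,0,0]]], "fingers": 15}}

```text
time_s: 2.9
position: [580.4, 13.8, 94.3]
ee_rot: [[-0.995, 0.103, 0.002], [0.103, 0.995, 0.0], [-0.002, 0.0, -1.0]]
ft_force: [-0.9, 0.1, 10.3]
width: 0.301
grasp_force: 19.0
```

Emit:
{"api": "drive_tool", "payload": {"targets": [[[0,0,0,0],[0,0,0,0],[0,0,0,0],[0,0,0,0],[0,0,0,0]]]}}

```text
time_s: 3.32
position: [580.6, 13.8, 94.5]
ee_rot: [[-0.995, 0.103, 0.002], [0.103, 0.995, 0.0], [-0.002, 0.0, -1.0]]
ft_force: [-0.7, 0.5, 8.0]
width: 0.279
grasp_force: 58.5
```

Run:
```python
from h import *
f=look('w3')
```

```text
t 3.3167 pos [580.6  13.8  94.5] R [[-0.995, 0.103, 0.002], [0.103, 0.995, 0.0], [-0.002, 0.0, -1.0]] F [-0.7  0.5  8. ] w 0.2790384865461927 g 58.47513198852539
```

View pics/w3.png

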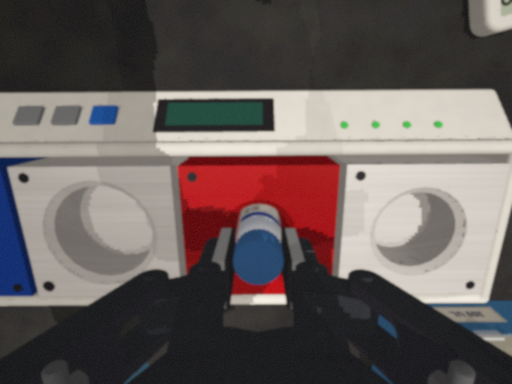

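Emit:
{"api": "drive_tool", "payload": {"targets": [[[0,0,15,0],[0,0,-15,0],[0,0,-35,0],[0,0,-55,0],[0,0,-60,0]]]}}

```text
time_s: 3.78
position: [581.2, 13.8, 156.9]
ee_rot: [[-0.995, 0.103, 0.005], [0.103, 0.995, 0.0], [-0.005, 0.001, -1.0]]
ft_force: [0.2, 0.7, -0.7]
width: 0.28
grasp_force: 90.8
```

I mis-signed the first row there: it briefly pushed 15 mm down before the lift. I'll check how the vial sits in the grip before placing it.

Emit:
{"api": "drive_tool", "payload": {"targets": [[[0,-20,0,0],[0,-45,0,0],[0,-75,0,0],[0,-100,0,0],[0,-110,0,0]]]}}

```text
time_s: 4.2
position: [568.0, -98.3, 153.1]
ee_rot: [[-0.995, 0.105, -0.0], [0.105, 0.995, -0.001], [0.0, -0.001, -1.0]]
ft_force: [0.4, 0.8, -0.7]
width: 0.282
grasp_force: 90.8
```

Emit:
{"api": "drive_tool", "payload": {"targets": [[[0,0,0,0],[0,0,0,0],[0,0,0,0],[0,0,0,0],[0,0,0,0]]]}}

```text
time_s: 4.62
position: [568.6, -94.7, 153.3]
ee_rot: [[-0.995, 0.102, 0.0], [0.102, 0.995, 0.0], [-0.0, 0.0, -1.0]]
ft_force: [-0.6, 0.3, -1.1]
width: 0.282
grasp_force: 90.8
```

Run:
```python
from h import *
f=look('w4');r,b,hsv=masks(f['image']);print(f['fx'])
B=b.copy();B[260:]=0;B[:130]=0;rb=rect(B);print(rb,topray(f,*rb[0],60));print('red',rect(r),topray(f,*rect(r)[0],60))
g=grab_frame('scene')['image'];cv2.imwrite('pics/both4.png',np.hstack([f['image'],cv2.resize(g[140:280,180:380],(288,384)[::1],interpolation=cv2.INTER_CUBIC)]))
for n,p in(('blue',(559.6,-166.5,60)),):print(proj(f,np.array(p)))
```

```text
t 4.6167 pos [568.6 -94.7 153.3] R [[-0.995, 0.102, 0.0], [0.102, 0.995, 0.0], [-0.0, 0.0, -1.0]] F [-0.6  0.3 -1.1] w 0.28215742656772086 g 90.84270715713501
294.4304441086027
((162.0, 199.0), (104.0, 124.0), 90.0) [ 558.99437094 -167.08654803   60.        ]
red ((402.0, 198.0), (104.0, 130.0), 90.0) [576.65526689  14.96657127  60.        ]
(np.float64(162.90867992236036), np.float64(199.6793453232806))
```

View pics/both4.png

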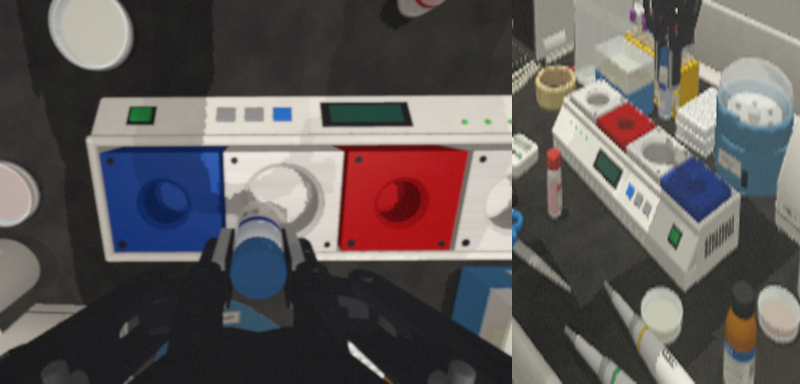

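Emit:
{"api": "drive_tool", "payload": {"targets": [[[0,-20,0,0],[0.5,-40,0,0],[1,-60,0,0],[1,-70,0,0],[1,-73,0,0]]]}}

```text
time_s: 5.13
position: [559.9, -169.3, 153.3]
ee_rot: [[-0.995, 0.104, 0.0], [0.104, 0.995, -0.0], [-0.0, -0.0, -1.0]]
ft_force: [0.0, 0.4, -0.5]
width: 0.284
grasp_force: 90.8
```

Emit:
{"api": "drive_tool", "payload": {"targets": [[[0,0,0,0],[0,0,0,0],[0,0,8,0],[0,0,16,0],[0,0,22,0]]]}}

```text
time_s: 5.55
position: [559.7, -167.4, 130.0]
ee_rot: [[-0.995, 0.102, -0.001], [0.102, 0.995, 0.0], [0.001, 0.0, -1.0]]
ft_force: [-0.1, 0.6, -0.6]
width: 0.277
grasp_force: 90.8
```

Emit:
{"api": "drive_tool", "payload": {"targets": [[[0,0,0,0],[0,0,4,0],[0,0,8,0],[0,0,12,0],[0,0,15,0]]]}}

```text
time_s: 5.97
position: [559.9, -168.1, 115.8]
ee_rot: [[-0.995, 0.103, -0.0], [0.103, 0.995, 0.0], [0.0, 0.0, -1.0]]
ft_force: [-0.5, 0.9, -1.1]
width: 0.282
grasp_force: 90.8
```

Run:
```python
from h import *
f=look('w5');go(560.2,-167,91)
g=grab_frame('scene')['image'];cv2.imwrite('pics/both5.png',np.hstack([f['image'],cv2.resize(g[140:280,180:380],(288,384)[::1],interpolation=cv2.INTER_CUBIC)]))
```

```text
t 5.9667 pos [ 559.9 -168.1  115.8] R [[-0.995, 0.103, -0.0], [0.103, 0.995, 0.0], [0.0, 0.0, -1.0]] F [-0.5  0.9 -1.1] w 0.2823581432938343 g 90.84255695343018
shift [-0.4  1.1 24.4] yaw now 84.1 turn None t 6.02
```

View pics/both5.png

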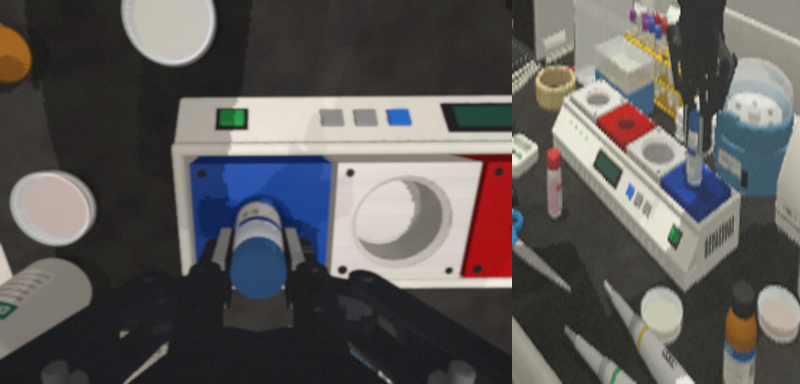

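Emit:
{"api": "drive_tool", "payload": {"targets": [[[0,1,4,0],[0,1,8,0],[0,1,12,0],[0,1,16,0],[0,1,18,0]]]}}

```text
time_s: 6.48
position: [563.1, -167.5, 99.6]
ee_rot: [[-0.995, 0.102, 0.006], [0.102, 0.995, -0.001], [-0.007, -0.0, -1.0]]
ft_force: [12.1, -0.4, 6.2]
width: 0.276
grasp_force: 94.2
```

Emit:
{"api": "drive_tool", "payload": {"targets": [[[0,0,1,0],[0,0,2,0],[0,0,4,0],[0,0,5,0],[0,0,6,0]]]}}

```text
time_s: 6.9
position: [563.1, -167.5, 93.8]
ee_rot: [[-0.995, 0.102, 0.006], [0.102, 0.995, -0.001], [-0.006, -0.0, -1.0]]
ft_force: [12.6, -0.1, 5.9]
width: 0.282
grasp_force: 94.2
```

Emit:
{"api": "drive_tool", "payload": {"targets": [[[-2,0,0,0],[-4,0,0,0],[-5,0,0,0],[-5,0,1,0],[-5,0,2,0]]]}}

```text
time_s: 7.32
position: [564.8, -167.6, 90.0]
ee_rot: [[-0.995, 0.103, -0.001], [0.103, 0.995, 0.0], [0.001, 0.0, -1.0]]
ft_force: [0.3, 0.0, -0.5]
width: 0.278
grasp_force: 93.4
```

Emit:
{"api": "drive_tool", "payload": {"targets": [[[0,0,1,0],[0,0,2,0],[0,0,3,0],[0,0,4,0],[0,0,4,0]]]}}

```text
time_s: 7.73
position: [564.9, -167.7, 86.1]
ee_rot: [[-0.995, 0.103, -0.0], [0.103, 0.995, 0.0], [0.0, 0.0, -1.0]]
ft_force: [-0.2, 0.3, 0.1]
width: 0.278
grasp_force: 93.4
```

Emit:
{"api": "drive_tool", "payload": {"targets": [[[0,0,1,0],[0,0,2,0],[0,0,3,0],[0,0,3,0],[0,0,3,0]]]}}

```text
time_s: 8.15
position: [565.0, -167.7, 83.2]
ee_rot: [[-0.995, 0.103, -0.0], [0.103, 0.995, 0.0], [0.0, 0.0, -1.0]]
ft_force: [0.2, 0.1, -0.6]
width: 0.283
grasp_force: 93.4
```

Run:
```python
from h import *
f=look('w6');r,b,hsv=masks(f['image'])
for n in('w3','w5','w6'):
    im=cv2.imread(f'pics/{n}.png');b=masks(im)[1];m=b.copy();m[:,:225]=0;m[:,295:]=0;m[:235]=0;m[300:]=0
    print(n,cen(m)[:2])
g=grab_frame('scene')['image'];cv2.imwrite('pics/both6.png',np.hstack([f['image'],cv2.resize(g[140:280,180:380],(288,384)[::1],interpolation=cv2.INTER_CUBIC)]))
```

```text
t 8.15 pos [ 565.  -167.7   83.2] R [[-0.995, 0.103, -0.0], [0.103, 0.995, 0.0], [0.0, 0.0, -1.0]] F [ 0.2  0.1 -0.6] w 0.2833999039600051 g 93.4218692779541
w3 (array([257.84960938, 257.71826172]), array([ 232,  235,   52,   49, 2048], dtype=int32))
w5 (array([257.82711127, 268.15621602]), array([ 230,  238,   57,   61, 2759], dtype=int32))
w6 (array([257.92637834, 271.98316276]), array([ 229,  240,   58,   60, 3029], dtype=int32))
```

View pics/both6.png

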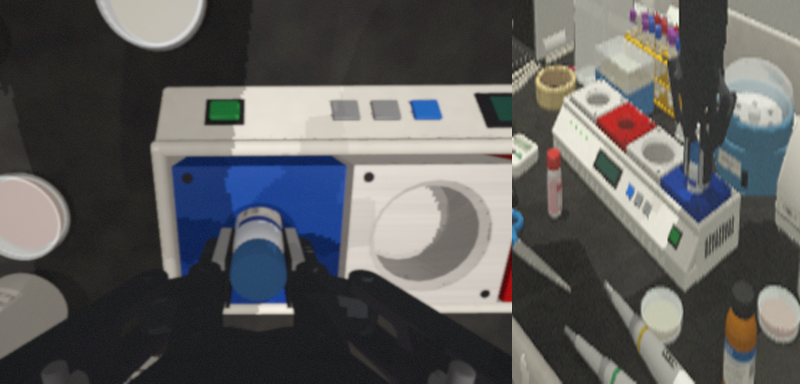

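Emit:
{"api": "drive_tool", "payload": {"targets": [[[0,0,0,0],[0,0,0,0],[0,0,0,0],[0,0,0,0],[0,0,-5,0]]], "fingers": 70}}

```text
time_s: 8.67
position: [564.6, -167.5, 87.7]
ee_rot: [[-0.995, 0.103, -0.001], [0.103, 0.995, 0.0], [0.001, 0.0, -1.0]]
ft_force: [-0.7, -0.1, -0.5]
width: 0.819
grasp_force: 0.0
```

Emit:
{"api": "drive_tool", "payload": {"targets": [[[0,0,-30,0],[0,0,-60,0],[0,0,-90,0],[0,0,-110,0],[0,0,-115,0]]]}}

```text
time_s: 9.08
position: [566.4, -168.1, 207.6]
ee_rot: [[-0.995, 0.103, 0.005], [0.103, 0.995, -0.002], [-0.005, -0.001, -1.0]]
ft_force: [0.4, 0.1, 0.6]
width: 0.817
grasp_force: 0.0
```

Emit:
{"api": "drive_tool", "payload": {"targets": [[[0,0,0,0],[0,0,0,0],[0,0,0,0],[0,0,0,0],[0,0,0,0]]]}}

```text
time_s: 9.5
position: [564.6, -167.5, 202.3]
ee_rot: [[-0.995, 0.103, -0.002], [0.103, 0.995, 0.001], [0.002, 0.0, -1.0]]
ft_force: [0.7, -0.3, 0.4]
width: 0.821
grasp_force: 0.0
```

Run:
```python
from h import *
f=look('w7');r,b,hsv=masks(f['image'])
B=b.copy();B[:130]=0;B[250:]=0;q=rect(B);print('blue',q,topray(f,*q[0],60));R=r.copy();R[:130]=0
print('red',rect(R),topray(f,*rect(R)[0],60))
g=grab_frame('scene')['image'];cv2.imwrite('pics/both7.png',np.hstack([f['image'],cv2.resize(g[140:280,180:380],(288,384)[::1],interpolation=cv2.INTER_CUBIC)]))
```

```text
t 9.5 pos [ 564.6 -167.5  202.3] R [[-0.995, 0.103, -0.002], [0.103, 0.995, 0.001], [0.002, 0.0, -1.0]] F [ 0.7 -0.3  0.4] w 0.8208981164901751 g 0.0
blue ((258.5, 180.5), (87.0, 95.0), 90.0) [ 559.77402733 -166.32104392   60.        ]
red ((456.5, 179.0), (86.0, 109.0), 90.0) [576.96163462  14.84304471  60.        ]
```

View pics/both7.png

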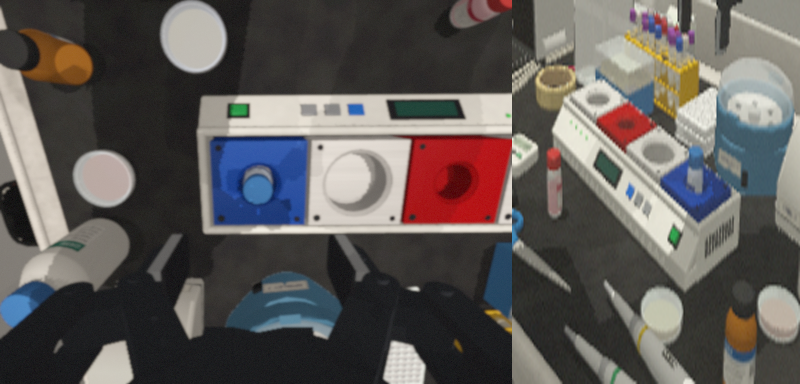

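Run:
```python
from h import *
f=wristpose();r,b,hsv=masks(f['image'])
im=f['image'].astype(int)
light=b&(hsv[...,0]<112);light[:130]=0;light[215:]=0;light[:,:225]=0;light[:,295:]=0
c,st,l=cen(light);print(c,st)
for z in(88,92):print(z,topray(f,*c,z),topray(f,st[0]+st[2]/2,st[1]+st[3]-st[2]/2,z))
t=grab_frame('top');r2,b2,h2=masks(t['image'])
w=b2.copy();w[:150]=0;w[205:]=0;w[:,:295]=0;w[:,330:]=0;print('top blue',rect(w)[0],topray(t,*rect(w)[0],60))
bl=w&(h2[...,0]<112);print(cen(bl)[:2],topray(t,*cen(bl)[0],91))
rr=r2.copy();rr[:150]=0;rr[205:]=0;rr[:,:230]=0;rr[:,270:]=0;print('top red',topray(t,*rect(rr)[0],60))
# dark bore inside red block, wrist
h=hsv[...,2]
for (x0,x1,y0,y1) in((415,495,145,215),):
    m=(h[y0:y1,x0:x1]<110);c,st,_=cen(m);print('redbore',c+[x0,y0],st,topray(f,c[0]+x0,c[1]+y0,60))
cv2.imwrite('pics/z7.png',cv2.resize(f['image'][130:240,200:500],None,fx=2.6,fy=2.6))
```

```text
[259.60477454 176.05264232] [ 225  137   70   78 4901]
88 [ 549.63536653 -164.50987598   88.        ] [ 552.98269186 -164.52131746   88.        ]
92 [ 548.71663683 -164.4395522    92.        ] [ 552.00715195 -164.4507995    92.        ]
top blue (298.1524353027344, 180.62806701660156) [ 553.30564626 -128.26077894   60.        ]Traceback (most recent call last):
  File "<stdin>", line 9, in <module>
  File "h.py", line 12, in cen
    n,l,st,c=cv2.connectedComponentsWithStats(m.astype(np.uint8));i=1+np.argmax(st[1:,4]);return c[i],st[i],l==i
                                                                      ~~~~~~~~~^^^^^^^^^^
    return _wrapfunc(a, 'argmax', axis=axis, out=out, **kwds)
    return bound(*args, **kwds)
ValueError: attempt to get argmax of an empty sequence
```

Emit:
{"api": "drive_tool", "payload": {"targets": [[[26,33,0,0],[52,66,0,0],[78,99,0,0],[104,132,0,0],[125,158,0,0]]]}}

```text
time_s: 10.12
position: [455.2, 4.0, 203.2]
ee_rot: [[-0.995, 0.103, -0.0], [0.103, 0.995, 0.0], [0.0, 0.0, -1.0]]
ft_force: [0.4, 0.3, 0.7]
width: 0.822
grasp_force: 0.0
```

Emit:
{"api": "drive_tool", "payload": {"targets": [[[20,26,0,0],[31,40,0,0],[31,40,0,0],[31,40,0,0],[31,40,0,0]]]}}

```text
time_s: 10.53
position: [430.7, 45.0, 203.4]
ee_rot: [[-0.995, 0.103, 0.0], [0.103, 0.995, -0.0], [-0.001, -0.0, -1.0]]
ft_force: [-0.5, -0.9, 0.2]
width: 0.823
grasp_force: 0.0
```

```bash
cat >> h.py <<'E'
def cap(f,m,ztop,box):
    u0,v0,u1,v1=box;k=np.zeros_like(m);k[v0:v1,u0:u1]=1;c,st,l=cen(m&k)
    # near edge of cap top: lower arc; centre = bottom row minus radius
    print('cap',c,st);p=topray(f,st[0]+st[2]/2,st[1]+st[3]-st[2]/2,ztop);print('xyz',np.round(p,1),np.round(topray(f,*c,ztop-5),1));return p
E
python3 - <<'E'
from h import *
f=look('w8');r,b,hsv=masks(f['image']);p=cap(f,r,62,(180,140,340,280));go(p[0],p[1],60)
print(proj(f,np.array([429,45,62])))
cv2.imwrite('pics/w8c.png',f['image'][60:384])
E
```

```text
t 10.5333 pos [430.7  45.  203.4] R [[-0.995, 0.103, 0.0], [0.103, 0.995, -0.0], [-0.001, -0.0, -1.0]] F [-0.5 -0.9  0.2] w 0.82263227359731 g 0.0
cap [258.12027491 183.23539519] [245 170  27  27 582]
xyz [428.7  45.8  62. ] [429.7  45.4  57. ]
shift [  2.1   0.9 143.3] yaw now 84.1 turn None t 10.58
(np.float64(257.622111357672), np.float64(183.8702323370208))
```

View pics/w8c.png

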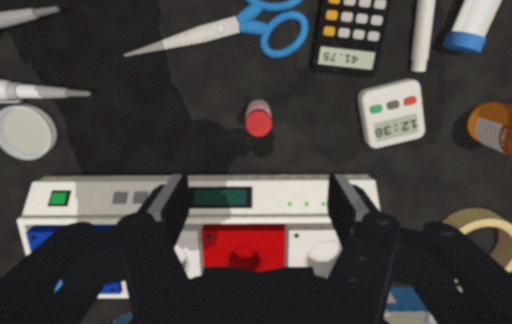

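Emit:
{"api": "drive_tool", "payload": {"targets": [[[1,0.5,35,0],[2,0.5,70,0],[2,0.5,105,0],[2,0.5,135,0],[2,0.5,145,0]]]}}

```text
time_s: 11.0
position: [426.4, 44.9, 54.4]
ee_rot: [[-0.995, 0.104, -0.005], [0.104, 0.995, -0.001], [0.005, -0.001, -1.0]]
ft_force: [-1.3, -0.7, -0.6]
width: 0.82
grasp_force: 0.0
```

Emit:
{"api": "drive_tool", "payload": {"targets": [[[0,0,0,0],[0,0,0,0],[0,0,0,0],[0,0,0,0],[0,0,0,0]]], "fingers": 15}}

```text
time_s: 11.42
position: [429.5, 45.9, 59.6]
ee_rot: [[-0.995, 0.103, 0.003], [0.103, 0.995, -0.0], [-0.003, 0.0, -1.0]]
ft_force: [-0.5, -1.7, 4.9]
width: 0.286
grasp_force: 58.6
```

Emit:
{"api": "drive_tool", "payload": {"targets": [[[0,0,0,0],[0,0,0,0],[0,0,0,0],[0,0,0,0],[0,0,0,0]]]}}

```text
time_s: 11.83
position: [429.5, 45.9, 59.6]
ee_rot: [[-0.995, 0.103, 0.003], [0.103, 0.995, -0.0], [-0.003, 0.0, -1.0]]
ft_force: [0.2, -2.1, 6.5]
width: 0.282
grasp_force: 58.7
```

Run:
```python
from h import *
f=look('w9');r,b,hsv=masks(f['image']);p=cap(f,r,62,(200,200,320,330))
```

```text
t 11.8333 pos [429.5  45.9  59.6] R [[-0.995, 0.103, 0.003], [0.103, 0.995, -0.0], [-0.003, 0.0, -1.0]] F [ 0.2 -2.1  6.5] w 0.28240282147713297 g 58.67875277996063
cap [257.75665557 260.46797005] [ 231  232   54   57 2404]
xyz [426.8  46.3  62. ] [428.8  46.   57. ]
```

Emit:
{"api": "drive_tool", "payload": {"targets": [[[0,0,-15,0],[0,0,-40,0],[0,0,-65,0],[0,0,-80,0],[-20,-2,-80,0]]]}}

```text
time_s: 12.3
position: [448.1, 42.4, 142.4]
ee_rot: [[-0.995, 0.102, 0.005], [0.102, 0.995, 0.001], [-0.005, 0.001, -1.0]]
ft_force: [1.4, 0.1, 0.8]
width: 0.283
grasp_force: 58.9
```

Emit:
{"api": "drive_tool", "payload": {"targets": [[[-30,-3,0,0],[-60,-6,0,0],[-90,-9,0,0],[-120,-13,0,0],[-130,-14,0,0]]]}}

```text
time_s: 12.72
position: [579.4, 13.7, 139.0]
ee_rot: [[-0.995, 0.103, 0.003], [0.103, 0.995, -0.0], [-0.003, 0.0, -1.0]]
ft_force: [0.7, 0.8, -0.6]
width: 0.281
grasp_force: 58.9
```

Emit:
{"api": "drive_tool", "payload": {"targets": [[[0,0,0,0],[0,0,0,0],[0,0,0,0],[0,0,0,0],[0,0,0,0]]]}}

```text
time_s: 13.13
position: [575.2, 14.9, 138.8]
ee_rot: [[-0.995, 0.102, 0.0], [0.102, 0.995, -0.0], [-0.0, 0.0, -1.0]]
ft_force: [0.6, 0.1, -0.7]
width: 0.284
grasp_force: 58.9
```

Run:
```python
from h import *
f=look('w10');r,b,hsv=masks(f['image']);go(577.7,14.8,90)
h=hsv;m=r.copy();m[:130]=0;print(rect(m))
cv2.imwrite('pics/w10c.png',f['image'])
```

```text
t 13.1333 pos [575.2  14.9 138.8] R [[-0.995, 0.102, 0.0], [0.102, 0.995, -0.0], [-0.0, 0.0, -1.0]] F [ 0.6  0.1 -0.7] w 0.2836873977271389 g 58.85930299758911
shift [-2.3  0.1 48.7] yaw now 84.1 turn None t 13.18
((257.5, 203.0), (98.0, 125.0), 90.0)
```

View pics/w10c.png

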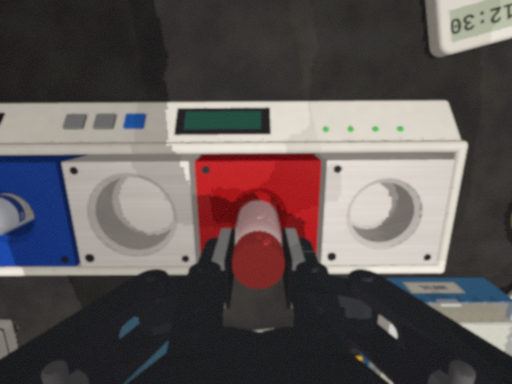

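Red vial is upright in the pads, centred over the red block (cap at 258,260; block centred on u≈257). Descend in two steps.

Emit:
{"api": "drive_tool", "payload": {"targets": [[[-1,0,6,0],[-2,0,12,0],[-2,0,18,0],[-2,0,24,0],[-2,0,28,0]]]}}

```text
time_s: 13.6
position: [577.5, 14.5, 109.1]
ee_rot: [[-0.995, 0.103, -0.001], [0.103, 0.995, -0.0], [0.001, -0.0, -1.0]]
ft_force: [0.7, 0.5, 0.6]
width: 0.283
grasp_force: 58.9
```

Emit:
{"api": "drive_tool", "payload": {"targets": [[[0,0,3,0],[0,0,6,0],[0,0,8,0],[0,0,9,0],[0,0,9,0]]]}}

```text
time_s: 14.02
position: [577.8, 14.5, 101.2]
ee_rot: [[-0.995, 0.103, -0.0], [0.103, 0.995, -0.0], [0.0, -0.0, -1.0]]
ft_force: [0.1, -0.1, -0.2]
width: 0.284
grasp_force: 58.9
```

No contact. Lower to home (TCP about 90).

Emit:
{"api": "drive_tool", "payload": {"targets": [[[0,0,3,0],[0,0,6,0],[0,0,8,0],[0,0,9,0],[0,0,10,0]]]}}

```text
time_s: 14.43
position: [577.8, 14.5, 91.1]
ee_rot: [[-0.995, 0.103, -0.0], [0.103, 0.995, -0.0], [0.0, -0.0, -1.0]]
ft_force: [-0.4, -0.3, 0.5]
width: 0.286
grasp_force: 58.9
```

Emit:
{"api": "drive_tool", "payload": {"targets": [[[0,0,1,0],[0,0,1,0],[0,0,1,0],[0,0,1,0],[0,0,1,0]]]}}

```text
time_s: 14.85
position: [577.9, 14.4, 90.4]
ee_rot: [[-0.995, 0.103, 0.0], [0.103, 0.995, 0.0], [-0.0, 0.0, -1.0]]
ft_force: [0.1, -0.6, -0.8]
width: 0.281
grasp_force: 58.9
```

Emit:
{"api": "drive_tool", "payload": {"targets": [[[0,0,0,0],[0,0,0,0],[0,0,0,0],[0,0,0,0],[0,0,-5,0]]], "fingers": 70}}

```text
time_s: 15.27
position: [577.3, 14.5, 94.7]
ee_rot: [[-0.995, 0.103, -0.001], [0.103, 0.995, -0.0], [0.001, -0.0, -1.0]]
ft_force: [-0.3, 0.0, -0.2]
width: 0.819
grasp_force: 0.0
```

Emit:
{"api": "drive_tool", "payload": {"targets": [[[0,0,-30,0],[0,0,-60,0],[0,0,-90,0],[0,0,-108,0],[0,0,-108,0]]]}}

```text
time_s: 15.68
position: [579.6, 14.5, 208.0]
ee_rot: [[-0.995, 0.103, 0.006], [0.103, 0.995, 0.0], [-0.006, 0.001, -1.0]]
ft_force: [0.8, -0.4, -0.7]
width: 0.823
grasp_force: 0.0
```

Emit:
{"api": "drive_tool", "payload": {"targets": [[[0,0,0,0],[0,0,0,0],[0,0,0,0],[0,0,0,0],[0,0,0,0]]]}}

```text
time_s: 16.1
position: [577.5, 14.5, 202.6]
ee_rot: [[-0.995, 0.103, -0.001], [0.103, 0.995, -0.0], [0.001, -0.0, -1.0]]
ft_force: [0.3, 0.6, 0.1]
width: 0.819
grasp_force: 0.0
```

Run:
```python
from h import *
f=look('w11');r,b,hsv=masks(f['image'])
im=f['image']
print('pred red cap', proj(f,np.array([576.7,14.8,92])),'pred blue',proj(f,np.array([559.5,-166.7,92])))
cv2.imwrite('pics/w11c.png',cv2.resize(np.hstack([im[140:240,10:130],im[140:240,200:320]]),None,fx=3,fy=3,interpolation=cv2.INTER_CUBIC))
g=grab_frame('scene')['image'];a=cv2.imread('pics/scene0.png')
cv2.imwrite('pics/w11c.png',np.vstack([cv2.imread('pics/w11c.png'),np.hstack([cv2.resize(x[165:225,230:320],(360,240),interpolation=cv2.INTER_CUBIC) for x in(a,g)])]))
```

```text
t 16.1 pos [577.5  14.5 202.6] R [[-0.995, 0.103, -0.001], [0.103, 0.995, -0.0], [0.001, -0.0, -1.0]] F [0.3 0.6 0.1] w 0.819212014847403 g 0.0
pred red cap (np.float64(258.12335448727015), np.float64(194.5580011563453)) pred blue (np.float64(36.36848381330037), np.float64(196.21462269118967))
```

View pics/w11c.png

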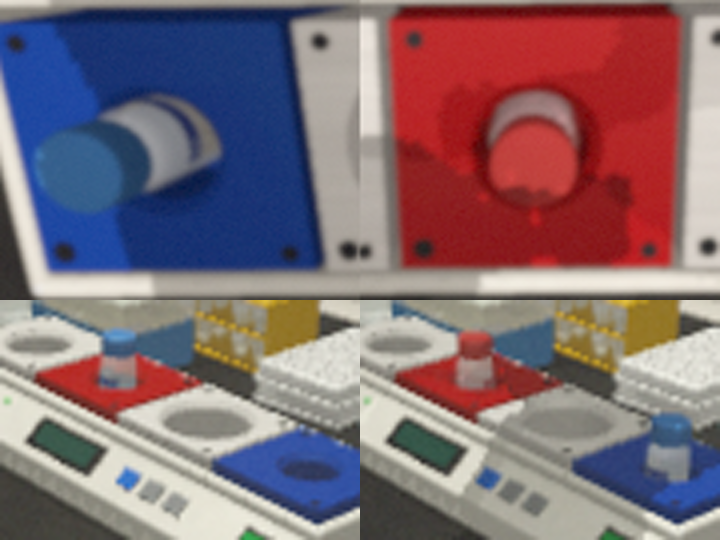

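Emit:
{"api": "drive_tool", "payload": {"targets": [[[18,36,-8,0],[36,70,-16,0],[54,105,-24,0],[72,140,-32,0],[90,175,-32,0]]], "fingers": 85}}

```text
time_s: 16.62
position: [505.8, 199.4, 236.8]
ee_rot: [[-0.995, 0.103, 0.002], [0.103, 0.995, 0.001], [-0.002, 0.001, -1.0]]
ft_force: [0.6, 0.1, -0.0]
width: 0.994
grasp_force: 0.0
```

Emit:
{"api": "drive_tool", "payload": {"targets": [[[18,35,0,0],[36,70,0,0],[49,95,0,0],[49,95,0,0],[49,95,0,0]]]}}

```text
time_s: 17.03
position: [466.6, 298.6, 235.1]
ee_rot: [[-0.995, 0.1, -0.0], [0.1, 0.995, -0.0], [0.0, -0.0, -1.0]]
ft_force: [0.6, -1.2, 0.6]
width: 0.993
grasp_force: 0.0
```

Emit:
{"api": "drive_tool", "payload": {"targets": [[[0,0,0,0],[0,0,0,0],[0,0,0,0],[0,0,0,0],[0,0,0,0]]]}}

```text
time_s: 17.45
position: [467.7, 296.7, 235.3]
ee_rot: [[-0.995, 0.104, 0.0], [0.104, 0.995, -0.0], [-0.0, -0.0, -1.0]]
ft_force: [0.5, 0.1, -0.2]
width: 0.996
grasp_force: 0.0
```

```bash
cat >> h.py <<'E'
def amber(f,box,h,r,top=None):
    hsv=masks(f['image'])[2];H,S,V=hsv[...,0],hsv[...,1],hsv[...,2];m=(H>4)&(H<24)&(S>110)&(V>50)
    u0,v0,u1,v1=box;k=np.zeros_like(m);k[v0:v1,u0:u1]=1;m&=k
    c,st,l=cen(m);print('amber',np.round(c,1),st);return m,c,st
E
python3 - <<'E'
from h import *
f=look('w12');im=f['image']
for p in((467,297.4,97),(467,297.4,0),(443,297.4,0)):print(p,proj(f,np.array(p)))
m,c,st=amber(f,(100,20,420,300),98,24)
uc=st[0]+st[2]/2
print('near base',topray(f,uc,st[1],0),'cent@60',topray(f,uc,st[1]+st[3],75))
t=grab_frame('top');hs=masks(t['image'])[2]
for bx in((135,200,175,225),(355,210,385,235)):m2=amber(t,bx,0,0)
cv2.imwrite('pics/w12c.png',im)
E
```

```text
t 17.45 pos [467.7 296.7 235.3] R [[-0.995, 0.104, 0.0], [0.104, 0.995, -0.0], [-0.0, -0.0, -1.0]] F [ 0.5  0.1 -0.2] w 0.9956201410049008 g 0.0
(467, 297.4, 97) (np.float64(258.4563089721328), np.float64(185.7578568920117))
(467, 297.4, 0) (np.float64(258.3259202088098), np.float64(165.41860970156364))
(443, 297.4, 0) (np.float64(256.27861559800317), np.float64(145.90195974266496))
amber [262.1 167.2] [ 239  147   49   52 1223]
near base [445.21215175 305.92902523   0.        ] cent@60 [487.00001436 300.4482351   75.        ]
amber [153.8 210.3] [143 202  20  17 106]
amber [368.5 221.3] [362 215  16  14 117]
```

View pics/w12c.png

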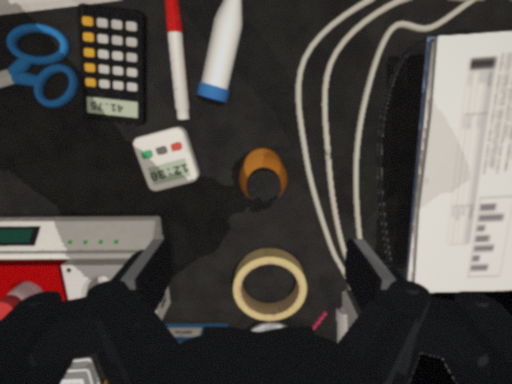

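Emit:
{"api": "drive_tool", "payload": {"targets": [[[0,2,35,0],[0,5,70,0],[0,5,100,0],[0,5,110,0],[0,5,110,0]]]}}

```text
time_s: 17.97
position: [466.6, 301.4, 123.3]
ee_rot: [[-0.995, 0.103, -0.004], [0.103, 0.995, -0.002], [0.003, -0.003, -1.0]]
ft_force: [-0.0, -0.8, 1.1]
width: 0.993
grasp_force: 0.0
```

Emit:
{"api": "drive_tool", "payload": {"targets": [[[0,0,15,0],[0,0,30,0],[0,0,45,0],[0,0,55,0],[0,0,61,0]]]}}

```text
time_s: 18.38
position: [468.4, 302.6, 64.8]
ee_rot: [[-0.995, 0.103, 0.001], [0.103, 0.995, 0.0], [-0.001, 0.001, -1.0]]
ft_force: [-0.0, -0.0, 0.4]
width: 0.995
grasp_force: 0.0
```

Emit:
{"api": "drive_tool", "payload": {"targets": [[[0,0,0,0],[0,0,0,0],[0,0,0,0],[0,0,0,0],[0,0,0,0]]], "fingers": 35}}

```text
time_s: 18.8
position: [468.5, 302.6, 65.6]
ee_rot: [[-0.995, 0.103, 0.002], [0.103, 0.995, 0.001], [-0.001, 0.001, -1.0]]
ft_force: [-0.9, -1.7, 7.0]
width: 0.552
grasp_force: 60.5
```

Emit:
{"api": "drive_tool", "payload": {"targets": [[[0,0,0,0],[0,0,0,0],[0,0,0,0],[0,0,0,0],[0,0,0,0]]]}}

```text
time_s: 19.22
position: [468.5, 302.6, 65.6]
ee_rot: [[-0.995, 0.103, 0.001], [0.103, 0.995, 0.001], [-0.001, 0.001, -1.0]]
ft_force: [-1.4, -2.3, 6.5]
width: 0.553
grasp_force: 60.5
```

Run:
```python
from h import *
f=look('w13')
m,c,st=amber(f,(180,120,340,300),98,24)
hs=masks(f['image'])[2]
for v in range(st[1],st[1]+st[3],6):
    w=np.where(m[v])[0];print(v,w.min() if len(w) else None,w.max() if len(w) else None,len(w))
s=f['s'];P=np.array(s['position'])
for z in(98,75):print(z,proj(f,np.array([P[0],P[1],z])),proj(f,np.array([P[0]-24,P[1]+2.4,z])))
```

```text
t 19.2167 pos [468.5 302.6  65.6] R [[-0.995, 0.103, 0.001], [0.103, 0.995, 0.001], [-0.001, 0.001, -1.0]] F [-1.4 -2.3  6.5] w 0.5534349048806552 g 60.54345667362213
amber [257.7 233.8] [ 204  182  109  115 7238]
182 250 266 17
188 236 279 44
194 229 285 57
200 225 290 66
206 223 292 70
212 220 294 75
218 219 297 79
224 217 299 83
230 215 302 88
236 212 304 93
242 210 306 97
248 208 308 101
254 206 310 105
260 205 311 68
266 204 312 52
272 204 311 41
278 205 311 34
284 207 309 25
290 210 305 15
296 214 214 1
98 (np.float64(257.6489021929073), np.float64(312.0026458537931)) (np.float64(257.4333265813115), np.float64(250.3609558455787))
75 (np.float64(257.64733433152816), np.float64(276.0675030356406)) (np.float64(257.4714651111182), np.float64(223.7996601785179))
```

Emit:
{"api": "drive_tool", "payload": {"targets": [[[0,0,-20,0],[0,0,-50,0],[0,0,-80,0],[0,0,-105,0],[0,0,-120,0]]]}}

```text
time_s: 19.68
position: [468.6, 302.8, 188.0]
ee_rot: [[-0.995, 0.103, 0.003], [0.103, 0.995, 0.002], [-0.003, 0.002, -1.0]]
ft_force: [0.5, 1.3, -2.2]
width: 0.552
grasp_force: 61.9
```

Emit:
{"api": "drive_tool", "payload": {"targets": [[[-10,-26,0,0],[-22,-60,0,0],[-35,-93,0,0],[-48,-127,0,0],[-60,-160,0,0]]]}}

```text
time_s: 20.1
position: [511.4, 135.4, 185.1]
ee_rot: [[-0.995, 0.102, 0.001], [0.102, 0.995, 0.0], [-0.001, 0.0, -1.0]]
ft_force: [0.1, 0.2, -2.1]
width: 0.55
grasp_force: 62.1
```

Emit:
{"api": "drive_tool", "payload": {"targets": [[[-13,-34,0,0],[-26,-68,0,0],[-39,-102,0,0],[-52,-136,0,0],[-63,-166,0,0]]]}}

```text
time_s: 20.52
position: [557.1, -36.9, 185.1]
ee_rot: [[-0.995, 0.103, 0.001], [0.103, 0.995, -0.0], [-0.001, -0.0, -1.0]]
ft_force: [-0.1, 0.3, -2.1]
width: 0.551
grasp_force: 62.1
```

Emit:
{"api": "drive_tool", "payload": {"targets": [[[-8,-20,0,0],[-13,-35,0,0],[-15,-40,0,0],[-15,-40,0,0],[-15,-40,0,0]]]}}

```text
time_s: 20.93
position: [567.4, -75.5, 184.5]
ee_rot: [[-0.995, 0.103, 0.0], [0.103, 0.995, 0.0], [-0.0, 0.0, -1.0]]
ft_force: [0.0, 0.5, -1.5]
width: 0.546
grasp_force: 62.2
```

Emit:
{"api": "drive_tool", "payload": {"targets": [[[0,0,0,0],[0,0,0,0],[0,0,0,0],[0,0,0,0],[0,0,0,0]]]}}

```text
time_s: 21.35
position: [567.5, -75.5, 184.4]
ee_rot: [[-0.995, 0.102, 0.0], [0.102, 0.995, -0.0], [-0.0, -0.0, -1.0]]
ft_force: [0.3, 0.1, -2.1]
width: 0.55
grasp_force: 62.2
```

Run:
```python
from h import *
f=look('w14');go(568.1,-76,96)
m,c,st=amber(f,(180,120,340,300),98,24)
r,b,_=masks(f['image']);b[:120]=0;b[265:]=0;r[:120]=0;r[265:]=0
for n,q in(('b',rect(b)),('r',rect(r))):print(n,q,topray(f,*q[0],60))
```

```text
t 21.35 pos [567.5 -75.5 184.4] R [[-0.995, 0.102, 0.0], [0.102, 0.995, -0.0], [-0.0, -0.0, -1.0]] F [ 0.3  0.1 -2.1] w 0.5502392283143566 g 62.17337250709534
shift [-0.6 -0.3 88.4] yaw now 84.1 turn None t 21.4
amber [257.6 234.6] [ 204  183  109  113 6940]
b ((152.5, 191.99996948242188), (91.99998474121094, 108.99998474121094), 90.0) [ 559.34047497 -166.51051191   60.        ]
r ((363.0, 191.0), (92.0, 110.0), 90.0) [576.9787057   15.10888581  60.        ]
```

Emit:
{"api": "drive_tool", "payload": {"targets": [[[-0.5,0,15,0],[-0.5,0,30,0],[-0.5,0,45,0],[-0.5,0,55,0],[-0.5,0,58,0]]]}}

```text
time_s: 21.82
position: [567.3, -75.9, 124.8]
ee_rot: [[-0.995, 0.103, -0.002], [0.103, 0.995, 0.0], [0.002, 0.0, -1.0]]
ft_force: [-0.3, 0.4, 5.6]
width: 0.548
grasp_force: 62.1
```

Emit:
{"api": "drive_tool", "payload": {"targets": [[[0,0,2,0],[0,0,5,0],[0,0,8,0],[0,0,11,0],[0,0,14,0]]]}}

```text
time_s: 22.23
position: [568.2, -76.0, 112.4]
ee_rot: [[-0.995, 0.103, 0.001], [0.103, 0.995, -0.0], [-0.001, -0.0, -1.0]]
ft_force: [0.0, -0.3, -1.3]
width: 0.549
grasp_force: 62.2
```

Emit:
{"api": "drive_tool", "payload": {"targets": [[[0,0,2,0],[0,0,5,0],[0,0,8,0],[0,0,11,0],[0,0,13,0]]]}}

```text
time_s: 22.65
position: [567.9, -76.0, 98.9]
ee_rot: [[-0.995, 0.103, -0.0], [0.103, 0.995, 0.0], [0.0, -0.0, -1.0]]
ft_force: [-0.2, 0.3, -2.3]
width: 0.548
grasp_force: 62.2
```

Emit:
{"api": "drive_tool", "payload": {"targets": [[[0,0,1,0],[0,0,1,0],[0,0,2,0],[0,0,2,0],[0,0,2,0]]]}}

```text
time_s: 23.07
position: [568.0, -76.0, 97.4]
ee_rot: [[-0.995, 0.103, 0.0], [0.103, 0.995, -0.0], [-0.0, -0.0, -1.0]]
ft_force: [-0.1, -0.3, -1.2]
width: 0.55
grasp_force: 62.2
```

Emit:
{"api": "drive_tool", "payload": {"targets": [[[0,0,0.5,0],[0,0,1,0],[0,0,1.5,0],[0,0,2,0],[0,0,2,0]]]}}

```text
time_s: 23.48
position: [568.1, -76.0, 95.6]
ee_rot: [[-0.995, 0.103, 0.0], [0.103, 0.995, -0.0], [-0.0, 0.0, -1.0]]
ft_force: [-0.7, 0.2, 3.7]
width: 0.549
grasp_force: 62.8
```

Emit:
{"api": "drive_tool", "payload": {"targets": [[[0,0,0,0],[0,0,0,0],[0,0,0,0],[0,0,0,0],[0,0,0,0]]], "fingers": 75}}

```text
time_s: 23.9
position: [568.0, -76.0, 95.3]
ee_rot: [[-0.995, 0.103, -0.0], [0.103, 0.995, 0.0], [0.0, 0.0, -1.0]]
ft_force: [-0.0, -0.1, 0.8]
width: 0.879
grasp_force: 0.0
```

Emit:
{"api": "drive_tool", "payload": {"targets": [[[0,0,-30,0],[0,0,-60,0],[0,0,-90,0],[0,0,-120,0],[0,0,-138,0]]]}}

```text
time_s: 24.32
position: [568.6, -76.1, 236.6]
ee_rot: [[-0.995, 0.103, 0.003], [0.103, 0.995, -0.0], [-0.003, -0.0, -1.0]]
ft_force: [0.9, -0.7, 0.1]
width: 0.878
grasp_force: 0.0
```

Emit:
{"api": "drive_tool", "payload": {"targets": [[[0,0,0,0],[0,0,0,0],[0,0,0,0],[0,0,0,0],[0,0,0,0]]]}}

```text
time_s: 24.73
position: [567.6, -75.9, 232.3]
ee_rot: [[-0.995, 0.103, -0.002], [0.103, 0.995, 0.0], [0.002, 0.0, -1.0]]
ft_force: [-0.4, -0.3, 0.5]
width: 0.88
grasp_force: 0.0
```

Run:
```python
from h import *
f=look('w15')
m,c,st=amber(f,(180,100,340,280),98,24)
q=lambda *p:tuple(np.round(proj(f,np.array(p)),1))
print('expect sides at z=105 (shoulder)',q(567,-100,105),q(569,-52,105),'cap',q(568,-76,128))
for v in range(st[1],st[1]+st[3],6):
    w=np.where(m[v])[0];print(v,w.min() if len(w) else None,w.max() if len(w) else None,len(w))
go(432.8,-341.4,235)
```

```text
t 24.7333 pos [567.6 -75.9 232.3] R [[-0.995, 0.103, -0.002], [0.103, 0.995, 0.0], [0.002, 0.0, -1.0]] F [-0.4 -0.3  0.5] w 0.879658859335021 g 0.0
amber [257.5 174.4] [ 232  156   52   49 1249]
expect sides at z=105 (shoulder) (np.float64(230.4), np.float64(192.2)) (np.float64(285.1), np.float64(189.0)) cap (np.float64(257.7), np.float64(198.3))
156 251 265 15
162 241 274 34
168 237 277 41
174 236 279 44
180 233 282 30
186 232 283 20
192 233 282 13
198 234 280 9
204 276 276 1
shift [ 106.8 -277.9   -2.4] yaw now 84.1 turn None t 24.78
```

Emit:
{"api": "drive_tool", "payload": {"targets": [[[14,-37,0,0],[28,-74,0,0],[42,-111,0,0],[56,-148,0,0],[70,-183,0,0]]], "fingers": 80}}

```text
time_s: 25.2
position: [478.3, -252.3, 233.0]
ee_rot: [[-0.995, 0.103, -0.0], [0.103, 0.995, 0.0], [0.0, 0.0, -1.0]]
ft_force: [0.7, 0.1, -0.2]
width: 0.932
grasp_force: 0.0
```

Emit:
{"api": "drive_tool", "payload": {"targets": [[[14,-37,0,0],[28,-74,0,0],[37,-95,0,0],[37,-95,0,0],[37,-95,0,0]]]}}

```text
time_s: 25.62
position: [432.1, -342.4, 232.8]
ee_rot: [[-0.994, 0.105, -0.001], [0.105, 0.994, 0.001], [0.001, 0.001, -1.0]]
ft_force: [0.5, 0.3, 0.4]
width: 0.934
grasp_force: 0.0
```

Emit:
{"api": "drive_tool", "payload": {"targets": [[[0,0,0,0],[0,0,0,0],[0,0,0,0],[0,0,0,0],[0,0,0,0]]]}}

```text
time_s: 26.03
position: [433.3, -341.0, 233.3]
ee_rot: [[-0.995, 0.102, 0.0], [0.102, 0.995, 0.0], [-0.0, 0.0, -1.0]]
ft_force: [-0.1, 0.6, -0.0]
width: 0.937
grasp_force: 0.0
```

Run:
```python
from h import *
f=look('w16')
m,c,st=amber(f,(150,60,380,290),82,20)
for v in range(st[1],st[1]+st[3],4):
    w=np.where(m[v])[0];print(v,w.min() if len(w) else None,w.max() if len(w) else None,len(w))
uc=st[0]+st[2]/2;print('near base',topray(f,uc,st[1],0))
q=lambda *p:tuple(np.round(proj(f,np.array(p)),1))
print('cap',q(432.8,-341.4,82),'ctr62',q(432.8,-341.4,62))
```

```text
t 26.0333 pos [ 433.3 -341.   233.3] R [[-0.995, 0.102, 0.0], [0.102, 0.995, 0.0], [-0.0, 0.0, -1.0]] F [-0.1  0.6 -0. ] w 0.9368581765761593 g 0.0
amber [257.6 170.2] [238 158  39  32 617]
158 252 271 12
162 245 273 29
166 241 274 34
170 240 275 25
174 239 276 18
178 238 276 14
182 239 276 11
186 240 274 9
near base [ 423.09404102 -340.32624931    0.        ]
cap (np.float64(257.3), np.float64(182.5)) ctr62 (np.float64(257.3), np.float64(177.7))
```

Emit:
{"api": "drive_tool", "payload": {"targets": [[[0,0,35,0],[0,0,70,0],[0,0,100,0],[0,0,115,0],[0,0,115,0]]]}}

```text
time_s: 26.5
position: [431.4, -340.0, 115.0]
ee_rot: [[-0.995, 0.103, -0.004], [0.102, 0.995, 0.003], [0.005, 0.003, -1.0]]
ft_force: [-0.6, 0.2, -0.3]
width: 0.939
grasp_force: 0.0
```

Emit:
{"api": "drive_tool", "payload": {"targets": [[[0,0,15,0],[0,0,30,0],[0,0,45,0],[0,0,55,0],[0,0,59,0]]]}}

```text
time_s: 26.92
position: [433.0, -341.4, 59.0]
ee_rot: [[-0.995, 0.103, -0.0], [0.103, 0.995, 0.0], [0.0, 0.0, -1.0]]
ft_force: [0.4, -0.4, 0.3]
width: 0.938
grasp_force: 0.0
```

Emit:
{"api": "drive_tool", "payload": {"targets": [[[0,0,0,0],[0,0,0,0],[0,0,0,0],[0,0,0,0],[0,0,0,0]]], "fingers": 28}}

```text
time_s: 27.33
position: [433.5, -341.9, 60.5]
ee_rot: [[-0.995, 0.103, 0.001], [0.103, 0.995, -0.001], [-0.001, -0.001, -1.0]]
ft_force: [-1.4, 1.9, 6.3]
width: 0.454
grasp_force: 59.6
```

Emit:
{"api": "drive_tool", "payload": {"targets": [[[0,0,0,0],[0,0,0,0],[0,0,0,0],[0,0,0,0],[0,0,0,0]]]}}

```text
time_s: 27.75
position: [433.5, -341.9, 60.4]
ee_rot: [[-0.995, 0.103, 0.001], [0.103, 0.995, -0.001], [-0.001, -0.001, -1.0]]
ft_force: [-1.5, 1.1, 6.0]
width: 0.455
grasp_force: 59.6
```

Run:
```python
from h import *
f=look('w17')
m,c,st=amber(f,(180,120,340,300),82,20)
for v in range(st[1],st[1]+st[3],8):
    w=np.where(m[v])[0];print(v,w.min() if len(w) else None,w.max() if len(w) else None,len(w))
print(f['cy'])
```

```text
t 27.75 pos [ 433.5 -341.9   60.4] R [[-0.995, 0.103, 0.001], [0.103, 0.995, -0.001], [-0.001, -0.001, -1.0]] F [-1.5  1.1  6. ] w 0.4546625916853048 g 59.637322425842285
amber [259.8 238.8] [ 216  190   85   92 3474]
190 255 261 7
198 238 280 11
206 282 286 5
214 283 289 7
222 235 291 54
230 226 294 69
238 222 296 75
246 218 298 81
254 216 300 48
262 216 300 32
270 217 299 22
278 221 295 11
191.32462181242778
```

Emit:
{"api": "drive_tool", "payload": {"targets": [[[0,0,-20,0],[0,0,-55,0],[0,0,-90,0],[0,0,-125,0],[0,0,-150,0]]]}}

```text
time_s: 28.22
position: [433.4, -341.8, 213.2]
ee_rot: [[-0.995, 0.103, 0.003], [0.103, 0.995, -0.002], [-0.003, -0.002, -1.0]]
ft_force: [0.5, -1.0, -0.2]
width: 0.451
grasp_force: 60.5
```

Emit:
{"api": "drive_tool", "payload": {"targets": [[[-5,20,0,0],[-12,52,0,0],[-20,86,0,0],[-28,121,0,0],[-35,154,0,0]]]}}

```text
time_s: 28.63
position: [484.0, -190.4, 210.0]
ee_rot: [[-0.995, 0.103, 0.001], [0.103, 0.995, -0.0], [-0.001, -0.0, -1.0]]
ft_force: [0.7, 0.4, -1.0]
width: 0.455
grasp_force: 60.6
```

Emit:
{"api": "drive_tool", "payload": {"targets": [[[-7,34,0,0],[-15,68,0,0],[-23,102,0,0],[-31,136,0,0],[-39,170,0,0]]]}}

```text
time_s: 29.05
position: [540.3, -25.1, 210.1]
ee_rot: [[-0.995, 0.103, 0.001], [0.103, 0.995, -0.0], [-0.001, 0.0, -1.0]]
ft_force: [0.1, 1.1, -1.2]
width: 0.453
grasp_force: 60.6
```

Emit:
{"api": "drive_tool", "payload": {"targets": [[[-8,34,0,0],[-16,68,0,0],[-24,100,0,0],[-29,125,0,0],[-31,137,0,0]]]}}

```text
time_s: 29.47
position: [585.4, 109.2, 209.6]
ee_rot: [[-0.995, 0.101, 0.001], [0.101, 0.995, 0.001], [-0.001, 0.001, -1.0]]
ft_force: [0.4, 0.1, -0.2]
width: 0.454
grasp_force: 60.7
```

Emit:
{"api": "drive_tool", "payload": {"targets": [[[0,0,0,0],[0,0,0,0],[0,0,0,0],[0,0,0,0],[0,0,0,0]]]}}

```text
time_s: 29.88
position: [584.7, 105.2, 209.6]
ee_rot: [[-0.995, 0.104, 0.0], [0.104, 0.995, -0.0], [-0.0, -0.0, -1.0]]
ft_force: [0.0, -0.1, -1.2]
width: 0.455
grasp_force: 60.7
```

Run:
```python
from h import *
f=look('w18');go(585.4,105.5,92)
m,c,st=amber(f,(200,120,310,300),82,20)
r,b,hs=masks(f['image']);r[:120]=0;r[265:]=0
q=rect(r);print(q,topray(f,*q[0],60))
g=hs[...,2].astype(np.uint8);wh=(g>150)&(hs[...,1]<60);k=np.zeros_like(wh);k[120:260,190:400]=1
print('white block row extents',[ (v,np.where((wh&k)[v])[0][[0,-1]].tolist()) for v in (170,180)],'expected block corners',[np.round(proj(f,np.array([585.4+sx*39.8+sy*4.1,105.5-sx*3.8+sy*43.3,60])),0).tolist() for sx in(-1,1) for sy in(-1,1)])
```

```text
t 29.8833 pos [584.7 105.2 209.6] R [[-0.995, 0.104, 0.0], [0.104, 0.995, -0.0], [-0.0, -0.0, -1.0]] F [ 0.  -0.1 -1.2] w 0.45538849469905324 g 60.67482233047485
shift [ -0.6   0.2 117.5] yaw now 84.0 turn None t 29.93
amber [258.7 241.8] [ 216  205   85   77 3116]
((162.0, 185.0), (84.0, 100.0), 90.0) [576.79800815  14.500946    60.        ]
white block row extents [(170, [211, 315]), (180, [211, 315])] expected block corners [[210.0, 142.0], [306.0, 141.0], [214.0, 224.0], [303.0, 223.0]]
```

Emit:
{"api": "drive_tool", "payload": {"targets": [[[-0.5,0,20,0],[-0.5,0,40,0],[-0.5,0,60,0],[-0.5,0,75,0],[-0.5,0,80,0]]]}}

```text
time_s: 30.35
position: [584.1, 105.5, 127.1]
ee_rot: [[-0.995, 0.103, -0.003], [0.103, 0.995, -0.001], [0.003, -0.001, -1.0]]
ft_force: [-0.9, -1.0, -1.6]
width: 0.455
grasp_force: 60.7
```

Emit:
{"api": "drive_tool", "payload": {"targets": [[[0,0,4,0],[0,0,8,0],[0,0,12,0],[0,0,16,0],[0,0,20,0]]]}}

```text
time_s: 30.77
position: [585.7, 106.2, 109.5]
ee_rot: [[-0.995, 0.103, 0.001], [0.103, 0.995, 0.0], [-0.001, 0.0, -1.0]]
ft_force: [-0.2, 0.5, -1.9]
width: 0.454
grasp_force: 60.7
```

Emit:
{"api": "drive_tool", "payload": {"targets": [[[0,0,3,0],[0,0,6,0],[0,0,10,0],[0,0,13,0],[0,0,15,0]]]}}

```text
time_s: 31.18
position: [585.4, 106.1, 93.9]
ee_rot: [[-0.995, 0.103, 0.0], [0.103, 0.995, -0.0], [-0.0, -0.0, -1.0]]
ft_force: [0.9, 0.1, -0.3]
width: 0.457
grasp_force: 60.7
```

Emit:
{"api": "drive_tool", "payload": {"targets": [[[0,0,0.5,0],[0,0,1,0],[0,0,2,0],[0,0,3,0],[0,0,3,0]]]}}

```text
time_s: 31.6
position: [585.3, 106.2, 91.2]
ee_rot: [[-0.995, 0.103, 0.0], [0.103, 0.995, 0.0], [-0.0, 0.0, -1.0]]
ft_force: [0.7, 0.3, -1.7]
width: 0.453
grasp_force: 60.7
```

Emit:
{"api": "drive_tool", "payload": {"targets": [[[0,0,0.5,0],[0,0,1,0],[0,0,1,0],[0,0,1,0],[0,0,1,0]]]}}

```text
time_s: 32.02
position: [585.4, 106.2, 90.5]
ee_rot: [[-0.995, 0.103, 0.0], [0.103, 0.995, 0.0], [-0.0, 0.0, -1.0]]
ft_force: [0.6, 0.4, 3.5]
width: 0.453
grasp_force: 61.0
```

Emit:
{"api": "drive_tool", "payload": {"targets": [[[0,0,0,0],[0,0,0,0],[0,0,0,0],[0,0,0,0],[0,0,0,0]]], "fingers": 70}}

```text
time_s: 32.43
position: [585.2, 106.2, 90.2]
ee_rot: [[-0.995, 0.103, -0.0], [0.103, 0.995, -0.0], [0.0, -0.0, -1.0]]
ft_force: [-0.2, -0.4, -0.6]
width: 0.822
grasp_force: 0.0
```

Emit:
{"api": "drive_tool", "payload": {"targets": [[[0,0,-30,0],[0,0,-60,0],[0,0,-90,0],[0,0,-120,0],[0,0,-140,0]]]}}

```text
time_s: 32.85
position: [585.7, 106.3, 233.3]
ee_rot: [[-0.995, 0.103, 0.002], [0.103, 0.995, 0.001], [-0.002, 0.001, -1.0]]
ft_force: [-0.2, 0.6, 0.3]
width: 0.819
grasp_force: 0.0
```

Emit:
{"api": "drive_tool", "payload": {"targets": [[[0,-20,0,0],[0,-50,0,0],[0,-80,0,0],[0,-90,0,0],[0,-90,0,0]]]}}

```text
time_s: 33.27
position: [575.9, 14.6, 230.4]
ee_rot: [[-0.994, 0.105, 0.0], [0.105, 0.994, -0.0], [-0.0, -0.0, -1.0]]
ft_force: [-1.2, 1.2, -0.2]
width: 0.812
grasp_force: 0.0
```

Emit:
{"api": "drive_tool", "payload": {"targets": [[[0,0,0,0],[0,0,0,0],[0,0,0,0],[0,0,0,0],[0,0,0,0]]]}}

```text
time_s: 33.68
position: [576.1, 17.4, 230.2]
ee_rot: [[-0.995, 0.102, -0.0], [0.102, 0.995, 0.0], [0.0, 0.0, -1.0]]
ft_force: [-0.4, 0.4, 0.1]
width: 0.821
grasp_force: 0.0
```

Run:
```python
from h import *
f=look('w19');print([np.round(proj(f,np.array(p)),0).tolist() for p in((585.4,105.5,112),(568.1,-76,128),(576.8,14.8,92),(559.5,-166.7,92))])
g=grab_frame('scene')['image']
cv2.imwrite('pics/final.png',np.vstack([f['image'][120:260],cv2.resize(g[140:280,190:377],(512,384),interpolation=cv2.INTER_CUBIC)]))
```

```text
t 33.6833 pos [576.1  17.4 230.2] R [[-0.995, 0.102, -0.0], [0.102, 0.995, 0.0], [0.0, 0.0, -1.0]] F [-0.4  0.4  0.1] w 0.8205236425755682 g 0.0
[[362.0, 193.0], [140.0, 200.0], [255.0, 188.0], [55.0, 189.0]]
```

View pics/final.png

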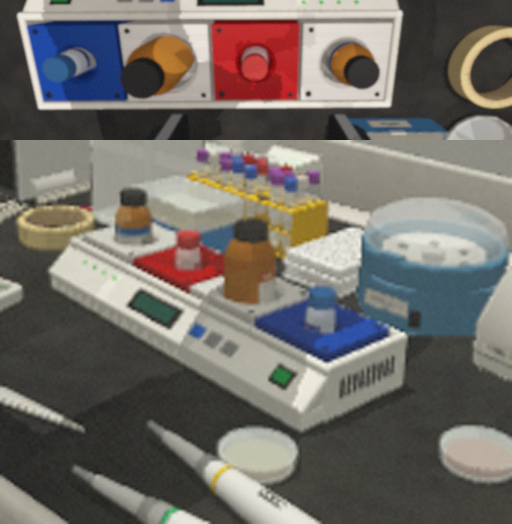

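All four stand upright in their blocks. In the wrist crop the caps sit at (361,72), (143,78), (255,66) and (57,67), within about 3 px of where seated containers should appear.

```bash
python3 -c "
from plant import *
print(finish_job())"
```

```text
the job is handed in; nothing more can be done
None
```

All four containers stand free and upright in their own blocks, as far as the final camera check shows, and the job was handed in at about 34 s; one mis-signed row briefly pushed the blue vial down while it was gripped, but it was then moved and seated normally.

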